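# Load the rinse cartridge into the doser and clamp it home

## Robot

A 6-joint arm with a two-finger parallel gripper is mounted at the origin on the work surface. World frame = base frame: x ahead of the robot, y to its left, z up, the work surface at z = 0. Lengths are in mm, angles in rad, forces in N, time in s.
With the tool pointing down it reaches from about 325 to 775 mm from the base axis. Payload 5.5 kg.
Tool frame: the origin (TCP) lies midway between the tips of the shut fingers; the grasp point (between the pads) lies 19 mm behind it; z points along the fingers, y is the direction in which the jaws open and shut (so a half turn about z gives the same grasp; the last joint's range is limited). The gripper opens to 88 mm and grips with 3 to 60 N. Pads are 20 mm wide; open, the fingers measure 115 mm over their backs; the gripper's body (75 mm by 178 mm) begins 61 mm behind the grasp point.
Start: joints at [-1.371, 0.091, 1.231, -0, 1.82, -0.057], TCP at [152.391, -580.339, 222.631] pointing down, gripper open.
Joint ranges: [-2.87, 2.87], [-0.86, 2.18], [0.17, 2.46], [-1.51, 4.65], [0.06, 2.69], [-2.65, 2.65]. Speed limits (rad/s): [2.57, 2.57, 3.01, 3.14, 3.14, 3.14].

## Interface

Orientations are given as a rotation vector (axis times angle).
In Python, from bench import sensors, optics, ticket gives the robot as it stands. The module is installed in compiled form; this text tells all that it offers.
- The arm moves only by the tool drive_tool, never from a script. Its argument "motion" is a list of rows, each a list of 6 numbers: the shift along the world's x, y, z in mm, then the turn, a rotation vector about the world's x, y, z in rad. A call has exactly 10 rows; each row shifts and turns the commanded pose from where the row before left it; what a row does not reach is not made up. A row lasts 1/10 s, in which the tool goes at most 50 mm and 8.59 degrees, less where a joint would pass 70% of its speed; a pose out of reach is approached as far as the arm can. A call with a gripper value outside its range is refused whole. "fingers" is the finger opening in mm, from 0 to 87.8, set as the call begins (left out, the last holds). The fingers move at their own pace and stop on an object; the grip force is fixed at half the most. Time passes only in rows, so rows that do not move let the fingers close, or fill a call up. It gives the time, the measured TCP pose, the force and the opening at its end, in the units of the state.
- sensors.get_state(): the state, without advancing time (a new reading comes with each control period).
- optics.capture(name): name is "scene" or "top"; returns a dict with "img" (420x560x3 uint8, red, green, blue), "camera_matrix" (3x3 intrinsics, pixels), "R" (3x3) and "t" (3): a world point X has camera coordinates R X + t. Camera axes: x right, y down, z forward; pixel columns grow to the right and rows downward; lengths in mm; the calibration is good to about 2 mm. A picture is of the moment at which its call begins. There is no depth.
- ticket.job_done(): hands the job in, once; it reports no verdict.
The state is a dict: "t": time; "q": joint angles; "joint_vel": joint speeds; "joint_torque": joint torques, N m; "eef_pos": TCP position; "orientation": TCP orientation; "force": force on the tool from outside, world axes, zero at the start; "wrist_torque": the same for the moment, N m; "finger_gap": finger opening in mm.
Only numpy, scipy, OpenCV 4.12 (cv2) and the standard library are available. Lean on these libraries where they do the work, as an engineer would, in place of code of your own. Each camera call takes 0.05 s, during which the arm holds its last target.

## Task

Take the blue rinse cartridge from the tray, keeping it upright, and stand it in the pocket of the dosing unit, letting go of it there. Then swing the red-ended clamp over it and press the clamp fully down to its stop, so that it drives the cartridge home and stays shut. Leave the green cartridge and the other things on the bench where they are.

Things in the scene. Friction and masses are not known exactly. Their poses are not given: they have to be found in the camera images.
- blue_cartridge: Blue upright cartridge, 84 (its x) x 56 (its y) x 100 mm high, 0.22 to 0.4 kg, with a white band 15 to 45 mm up; the lowest 12 mm is a white foot, 77 x 49 mm. Origin: centre of its underside, z up. Either way round (half turn) fits. It stands on the tray's 3 mm floor; grip it across its 56 mm width near the top, as the lower 35 mm and more go into the pocket.
- green_cartridge: The same cartridge in green, standing on the same tray about 150 mm from the blue one (either side); leave it standing there.
- doser: Dosing unit fixed to the bench: white base 24 mm high (x -110 to 140, y +/-80 mm), grey open-topped pocket, clamp. Origin: on the bench under the pocket's centre; x points to the clamp's hinge (away from the robot, within 20 degrees). Pocket inside 89 (x) x 61 mm (y), walls 7 mm thick, flared white lips, top 82 mm above the bench. Two posts 166 mm high at x 100, y +/-58 mm.
- pocket_mouth (a point): Centre of the pocket's mouth, 80 mm above the bench. x and y as the dosing unit's.
- seat (a joint): Orange sprung floor of the pocket, m pressed down from rest (0 to 0.016). At rest its top is 45 mm above the bench and it carries the cartridge without sinking (5.4 N preload, 350 N/m), so a loaded cartridge first has its underside at 45 mm and its top at 145 mm. With the clamp fully down on the cartridge it reads about 0.014.
- clamp (a joint): Clamp hinge angle in rad: 0 = fully closed, arms level, at the stop; 1.57 = upright; end of travel 1.6. Starts open at 1.38 to 1.55. The hinge is stiff (1 Nm friction) and stays where it is left, also against the spring. The last 0.15 rad of closing also compress the seat's spring; about 10 to 12 N on the end plate does it.
- clamp_hinge (a point): Point on the hinge axis, midway between the posts: 100 mm along the dosing unit's x from the pocket's centre and 150 mm above the bench. The axis runs along the unit's y.
- clamp_plate (a point): Centre of the outer face of the clamp's red end plate, 152 mm from the hinge axis. Plate 8 mm thick, 100 mm wide along the axis, 127 to 177 mm from the hinge, on two arms; a rubber bar 100 mm from the hinge presses on the cartridge. To close, push on this face: it looks away from the pocket when open, up when closed (then 154 mm above the bench), 4 mm off the plane through the axis.
- spray_bottle: White bottle with red cap, 68 mm across, 190 mm high, standing at the far side; origin under its centre. Leave.
- mug: White mug, 80 mm across, 90 mm high, at the far side; origin under its centre. Leave.
- bowl: Steel bowl, 140 mm across, 55 mm high, at the far side; origin under its centre. Leave.
- spoon: Spoon lying at the right of the work area. Leave.
- spatula: Spatula lying at the left of the work area. Leave.
There are look-alikes about, which are no part of the job. There is more than one size of the blue_cartridge; the job needs the largest.

How it is judged:
By the outcome, as a careful person would: the job done as asked, in the order asked, and still so for the second after the job is handed in, with the robot touching nothing.
It also fails if it takes over 69 s, if anything falls off the work surface, if the arm or the gripper's body presses on something with over 40 N, if the wrist force passes 120 N, or if a joint passes its speed limit or range.

## Working session

There is one attempt and no reset: what is moved stays moved. The work goes in short steps, Python scripts to look and compute and a tool call to move; the robot and the scene stay as the last step left them, time stands still between calls to the robot, and variables do not carry over. Pictures are saved under pics/ and viewed, and the job is handed in when it is done.

Besides the shell and the picture viewer there is one more tool, called after "Call:" in YAML: its name, and indented under it one key for each argument. drive_tool: Moves the arm, as the interface text tells. Its arguments: {"type":"object","properties":{"motion":{"type":"array"},"fingers":{"type":"number"}},"required":["motion"]}

```bash
mkdir -p pics; python3 - <<'E'
from bench import sensors, optics
import cv2, pickle
s=sensors.get_state(); print(s)
for n in ("scene","top"):
    c=optics.capture(n); pickle.dump(c,open(n+"0.pkl","wb"))
    cv2.imwrite(f"pics/{n}0.png",cv2.resize(c["img"][:,:,::-1],(800,600),interpolation=cv2.INTER_CUBIC))
    print(n,c["camera_matrix"],c["R"],c["t"])
E
```

```text
{'t': 0.0, 'q': array([-1.37072498e+00,  9.18427713e-02,  1.23187288e+00,  2.85688371e-05,
        1.81978736e+00, -5.66879060e-02]), 'joint_vel': array([-4.48171002e-04, -7.98503343e-05,  1.84502488e-03, -1.58782770e-04,
        6.67024009e-04, -6.52883275e-04]), 'joint_torque': array([-6.23878368e-04, -4.46455371e+01, -4.06446505e+01,  6.97113667e-02,
        2.93000112e-02, -1.55320581e-04]), 'eef_pos': array([ 152.32501549, -580.04052522,  221.52385299]), 'orientation': array([-3.11384623e+00, -4.01976262e-01,  1.71451918e-04]), 'force': array([ 0.71589111, -0.82277838,  0.15439267]), 'wrist_torque': array([ 0.04155094,  0.05995302, -0.04869482]), 'finger_gap': 87.95800728561926}
scene [[415.23482233   0.         274.80320108]
 [  0.         415.23482233 210.6918563 ]
 [  0.           0.           1.        ]] [[-0.79535004  0.60603788  0.01167945]
 [ 0.49272481  0.65762306 -0.56987206]
 [-0.35304473 -0.44749301 -0.82165043]] [ 411.70990899 -237.3638994  1562.59080614]
top [[397.72687597   0.         285.2256515 ]
 [  0.         397.72687597 211.12833384]
 [  0.           0.           1.        ]] [[ 0.00928038 -0.99990155 -0.01052484]
 [-0.98106449 -0.00706824 -0.19355236]
 [ 0.19345891  0.01212179 -0.98103349]] [  26.64290443  559.09644754 1147.44285692]
```

View pics/scene0.png

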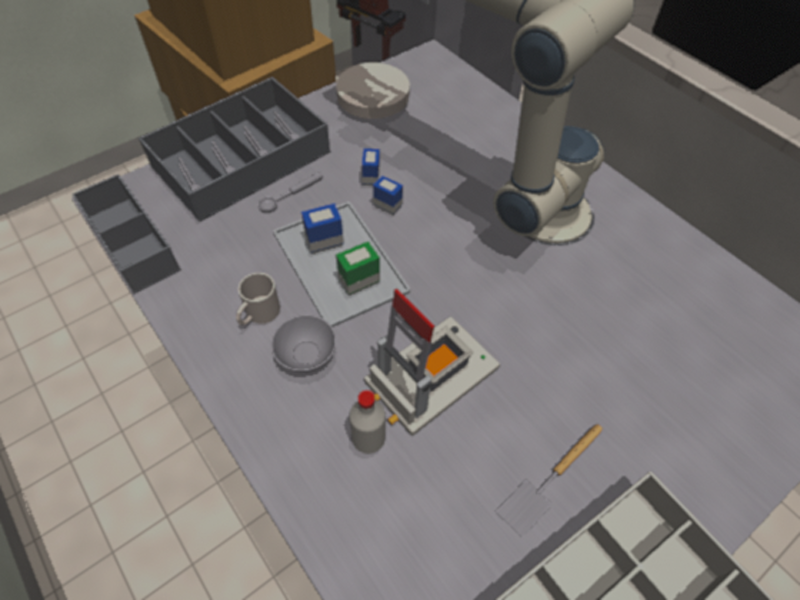

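View pics/top0.png

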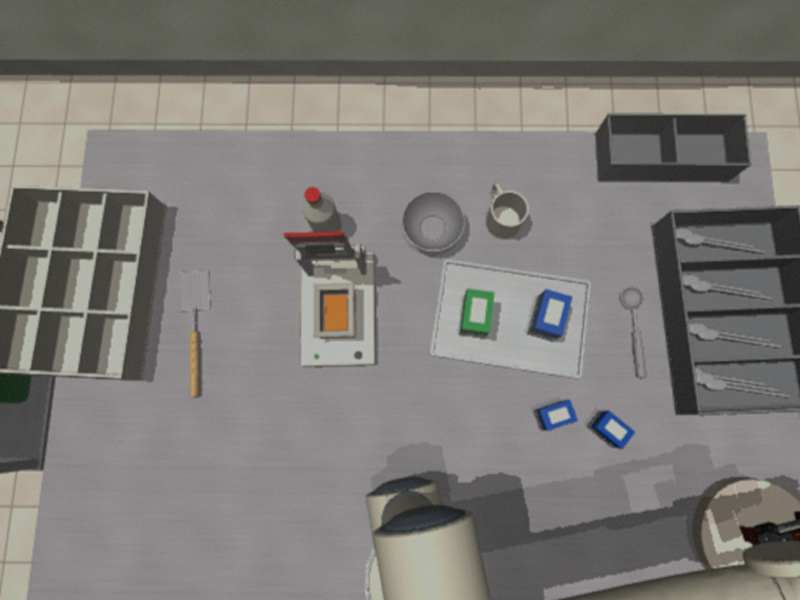

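The top view shows the large blue cartridge at about (552,313), right of the green one at (478,311). The doser is at about (337,310), its hinge on the far side. Next I'll zoom in to measure.

```bash
cat > h.py <<'E'
import numpy as np, cv2, pickle
def ray(c,uv,z):
    K,R,t=c["camera_matrix"],c["R"],c["t"]
    uv=np.atleast_2d(np.asarray(uv,float))
    d=np.c_[uv,np.ones(len(uv))]@np.linalg.inv(K).T@R
    o=-R.T@t
    return o+d*((z-o[2])/d[:,2])[:,None]
def proj(c,P):
    P=np.atleast_2d(P); q=(P@c["R"].T+c["t"])@c["camera_matrix"].T
    return q[:,:2]/q[:,2:]
def crop(c,x0,y0,x1,y1,f,name):
    im=c["img"][y0:y1,x0:x1,::-1]
    cv2.imwrite(name,cv2.resize(im,None,fx=f,fy=f,interpolation=cv2.INTER_NEAREST))
E
python3 - <<'E'
from h import *
T=pickle.load(open("top0.pkl","rb"));S=pickle.load(open("scene0.pkl","rb"))
crop(T,200,155,280,260,5,"pics/tc1.png")
crop(T,310,190,410,250,7,"pics/tc2.png")
crop(S,200,130,300,210,7,"pics/sc2.png")
crop(S,245,195,355,305,5,"pics/sc1.png")
for n,c,roi in (("top",T,(360,190,410,245)),("scene",S,(200,135,245,180))):
    x0,y0,x1,y1=roi; im=c["img"][y0:y1,x0:x1].astype(int)
    r,g,b=im[...,0],im[...,1],im[...,2]
    blue=((b>r+40)&(b>g+30)).astype(np.uint8)
    # label: hole in blue
    cs,h=cv2.findContours(blue,cv2.RETR_CCOMP,cv2.CHAIN_APPROX_NONE)
    for k,hh in zip(cs,h[0]):
        if len(k)<12: continue
        k=k.reshape(-1,2)+[x0,y0]
        W=ray(c,k,103)[:,:2].astype(np.float32)
        print(n,"hole" if hh[3]>=0 else "outer",cv2.minAreaRect(W),W.mean(0))
E
```

```text
top outer ((530.5087280273438, -262.9172668457031), (57.52291488647461, 84.85468292236328), 73.49363708496094) [ 530.55634 -263.24808]
top hole ((531.4478759765625, -264.12738037109375), (36.85516357421875, 57.069122314453125), 72.74649810791016) [ 531.35443 -264.1769 ]
scene outer ((537.8536987304688, -194.23788452148438), (25.775894165039062, 7.014500141143799), 2.825996160507202) [ 538.05365 -194.00668]
scene outer ((536.4378662109375, -257.186279296875), (63.96073913574219, 85.92479705810547), 72.6173095703125) [ 536.976   -258.06427]
scene hole ((534.716064453125, -260.5218200683594), (40.822505950927734, 58.013038635253906), 72.55284881591797) [ 534.70807 -260.55695]
```

View pics/tc1.png

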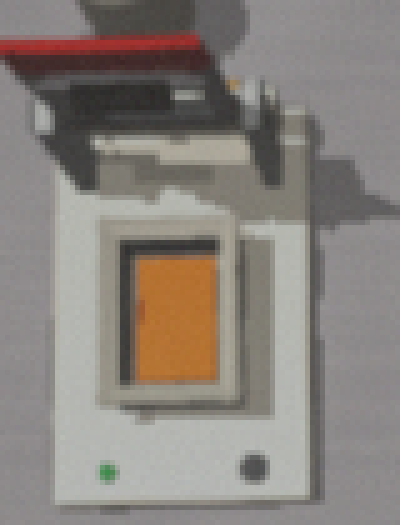

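View pics/tc2.png

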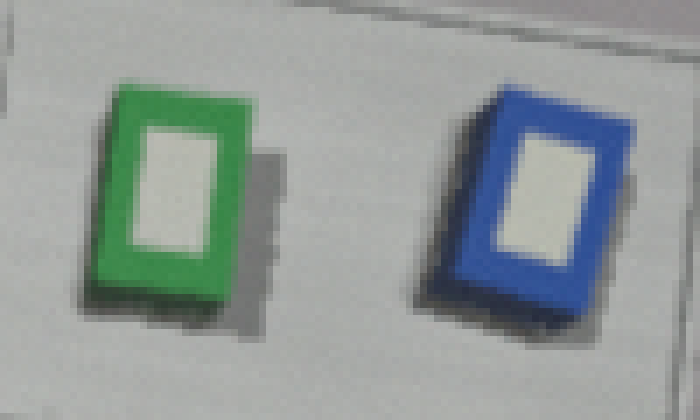

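View pics/sc1.png

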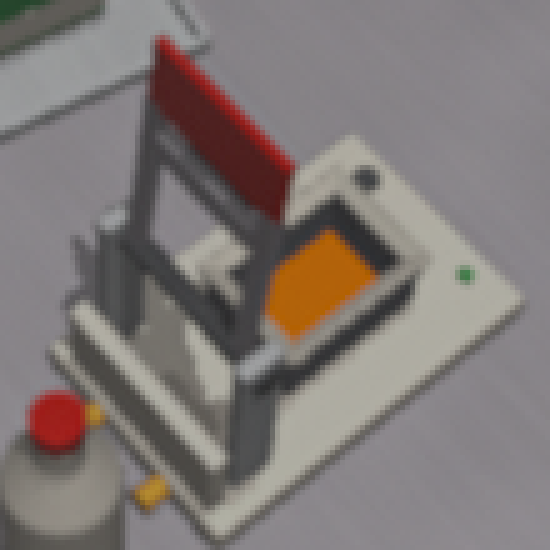

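View pics/sc2.png

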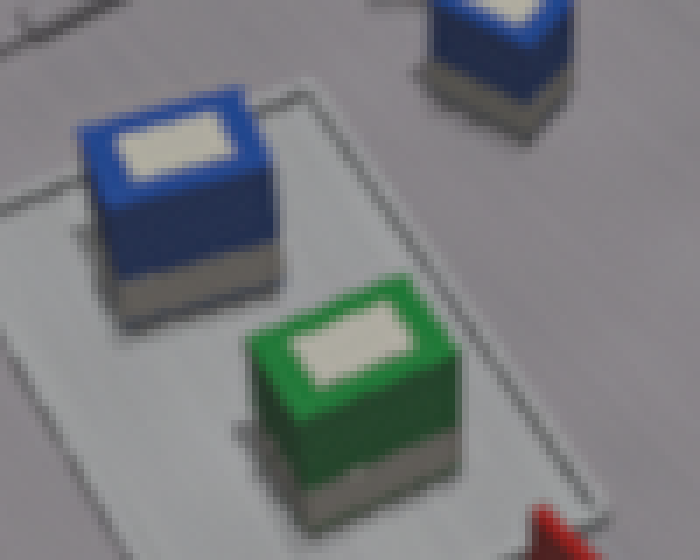

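```bash
python3 - <<'E'
from h import *
T=pickle.load(open("top0.pkl","rb"));S=pickle.load(open("scene0.pkl","rb"))
g=T["img"].astype(float).mean(2)
np.set_printoptions(linewidth=220)
# base edges
def edge(rows,cols,axis):
    pts=[]
    if axis==0:
        for r in rows:
            v=g[r,cols[0]:cols[1]]; d=np.abs(np.diff(v)); w=d*(d>12); pts.append([(w*(np.arange(len(d))+.5)).sum()/w.sum()+cols[0],r])
    else:
        for c in cols:
            v=g[rows[0]:rows[1],c]; d=np.abs(np.diff(v)); w=d*(d>12); pts.append([c,(w*(np.arange(len(d))+.5)).sum()/w.sum()+rows[0]])
    return np.array(pts)
L=edge(range(200,250),(206,216),0); N=edge((250,260),range(215,258),1)
R=edge(range(200,250),(257,267),0)
for n,e in (("L",L),("R",R),("N",N)):
    W=ray(T,e,24)[:,:2]; vx,vy,x0,y0=cv2.fitLine(W.astype(np.float32),cv2.DIST_HUBER,0,.01,.01).ravel()
    print(n,"dir deg",np.degrees(np.arctan2(vy,vx)),"pt",x0,y0, e[0],e[-1])
print(g[215,208:266].astype(int)); print(g[192:262,240].astype(int)); print(g[192:262,232].astype(int))
im=T["img"][190:245,212:262,::-1].astype(float); im=np.clip((im-100)*2,0,255).astype(np.uint8)
cv2.imwrite("pics/tc3.png",cv2.resize(im,None,fx=10,fy=10,interpolation=cv2.INTER_NEAREST))
E
```

```text
L dir deg 2.6186917 pt 513.40216 261.59726 [210.5 200. ] [210.5 249. ]
R dir deg 1.5395688 pt 530.2787 102.62752 [261.46949153 200.        ] [262.2721519 249.       ]
N dir deg -88.45333 pt 427.2 185.66777 [215.         255.16666667] [257.     254.4375]
[141 141 151 174 180 179 180 180 181 178 177 161 144 143 142 124  62  67  90 107 101 112 115 114 115 116 117 115 115 114 114 115 117 115 109 118 152 162 155 116  84 108 123 124 125 122 146 177 179 179 176 180 175 150
  89 112 139 142]
[119 119 123 149 178 176 158 151 151 145 107  59  57  80 109 112 113 116 114 116 117 112 115 117 114 114 114 115 118 115 114 117 116 115 114 114 117 114 111 124 149 148 136 101  91 123 150 180 181 181 181 179 180 180
 181 180 181 183 179 180 181 179 170 138 112 138 140 142 140 141]
[130 156 175 178 179 176 161 145 154 153 132  64  52  70 104 114 113 115 113 114 115 114 115 115 112 113 117 117 116 115 115 117 116 116 116 117 117 115 112 122 144 150 146 117  93 121 148 181 179 177 181 181 179 179
 179 181 179 181 180 180 180 181 176 142 106 135 137 136 140 139]
```

View pics/tc3.png

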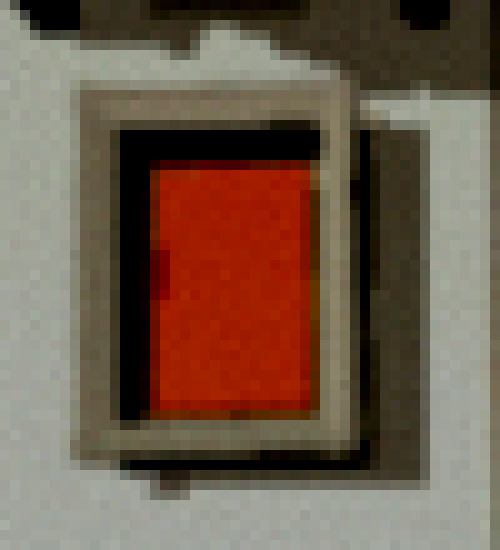

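```bash
python3 - <<'E'
from h import *
T=pickle.load(open("top0.pkl","rb"));S=pickle.load(open("scene0.pkl","rb"))
print("pocket c",ray(T,[233.4,216.3],82), ray(T,[[219.5,198],[247.3,197.3],[247.3,234.8],[219.5,235.5]],82))
# scene base corners: crop sc1 5x origin (245,195)
for p in ([352,135],[525,300],[213,545],[50,348]): print("base",ray(S,[245+p[0]/5-.5,195+p[1]/5-.5],24)[0])
# orange floor in scene, lips
for n,p in (("lip far-right?",[340,180]),("lip near",[430,262])): print(n,ray(S,[245+p[0]/5-.5,195+p[1]/5-.5],82)[0])
# clamp: red plate
for n,c,roi in (("top",T,(190,150,262,200)),("scene",S,(270,198,310,245))):
    x0,y0,x1,y1=roi; im=c["img"][y0:y1,x0:x1].astype(int); m=((im[...,0]>im[...,1]+50)&(im[...,2]<im[...,1]+30)&(im[...,1]<70)).astype(np.uint8)
    ys,xs=np.nonzero(m); print(n,len(xs),xs.min()+x0,xs.max()+x0,ys.min()+y0,ys.max()+y0)
o=np.array([537,182.5]);a=np.radians(1.7);X=np.array([np.cos(a),np.sin(a)]);Y=np.array([-X[1],X[0]])
for th in (1.38,1.45,1.55):
  for r in(127,177):
    for y in(-50,50):
      # plate outer face: 4mm off plane; direction from hinge: (-cos th, sin th), outer normal (sin th, cos th)
      x=100-r*np.cos(th)+4*np.sin(th); z=150+r*np.sin(th)+4*np.cos(th)
      P=np.r_[o+x*X+y*Y,z]; print(th,r,y,P.round(),proj(T,P).round(1),proj(S,P).round(1))
E
```

```text
pocket c [[536.83884431 183.63781512  82.        ]] [[591.91958332 226.9985528   82.        ]
 [594.62366796 144.19306235  82.        ]
 [482.19987462 141.07187724  82.        ]
 [479.50077364 222.3515006   82.        ]]
base [437.03851588 107.3472253   24.        ]
base [430.68380394 263.27699784  24.        ]
base [681.52796342 272.29304073  24.        ]
base [682.47735972 114.9682849   24.        ]
lip far-right? [492.89190975 153.55506659  82.        ]
lip near [487.2870729  228.77582806  82.        ]
top 128 199 239 162 165
scene 115 277 303 203 237
1.38 127 -50 [618. 135. 275.] [[243.2 170.6]] [[276.7 210.3]]
1.38 127 50 [615. 235. 275.] [[203.5 171.5]] [[302.6 236.6]]
1.38 177 -50 [609. 135. 325.] [[240.9 168.4]] [[280.  196.9]]
1.38 177 50 [606. 235. 325.] [[199.  169.3]] [[307.  223.6]]
1.45 127 -50 [627. 135. 277.] [[243.2 167.1]] [[274.  211.8]]
1.45 127 50 [624. 235. 277.] [[203.4 168. ]] [[299.9 238.3]]
1.45 177 -50 [621. 135. 326.] [[240.8 163.2]] [[276.2 199. ]]
1.45 177 50 [618. 235. 326.] [[199.  164.2]] [[303.1 226. ]]
1.55 127 -50 [640. 136. 277.] [[243.2 162.2]] [[270.1 214.3]]
1.55 127 50 [637. 235. 277.] [[203.5 163.1]] [[295.9 241. ]]
1.55 177 -50 [639. 135. 327.] [[240.8 156. ]] [[270.5 202.5]]
1.55 177 50 [636. 235. 327.] [[199.1 157. ]] [[297.4 229.8]]
```

I measured the cartridge at about (533,-262) with yaw -17°, and the doser at about (539,185) with yaw 1.8°. The two views differ by 4 to 6 mm, which I'll refine by comparing against the gripper. First I'll move above the cartridge.

Call:
drive_tool:
  motion:
    - [36, 30, 0, 0, 0, -0.055]
    - [38, 32, 0, 0, 0, -0.055]
    - [38, 32, 0, 0, 0, -0.055]
    - [38, 32, 0, 0, 0, -0.055]
    - [38, 32, 0, 0, 0, -0.055]
    - [38, 32, 0, 0, 0, -0.055]
    - [38, 32, 0, 0, 0, -0.055]
    - [38, 32, 0, 0, 0, -0.055]
    - [38, 32, 0, 0, 0, -0.055]
    - [38, 32, 0, 0, 0, -0.055]
  fingers: 87.8

```text
t: 1.1
eef_pos: [531.6, -260.6, 222.2]
orientation: [-3.107, 0.462, 0.001]
force: [0.2, -0.8, 0.3]
finger_gap: 88.0
```

```bash
python3 - <<'E'
from bench import sensors, optics
from h import *
for n in ("scene",):
    c=optics.capture(n); pickle.dump(c,open(n+"1.pkl","wb"))
    crop(c,180,60,320,180,5,f"pics/{n}1.png")
s=sensors.get_state(); print(s["t"],s["eef_pos"],s["orientation"],s["joint_vel"].round(3),proj(c,s["eef_pos"]),(proj(c,s["eef_pos"])-[180,60])*5)
E
```

```text
1.15 [ 536.126362   -255.06942928  221.21969075] [-3.10359836e+00  4.56328325e-01 -1.61787274e-03] [-0.076 -0.026  0.041 -0.018  0.002 -0.251] [[221.79058938 125.77829363]] [[208.9529469  328.89146817]]
```

View pics/scene1.png

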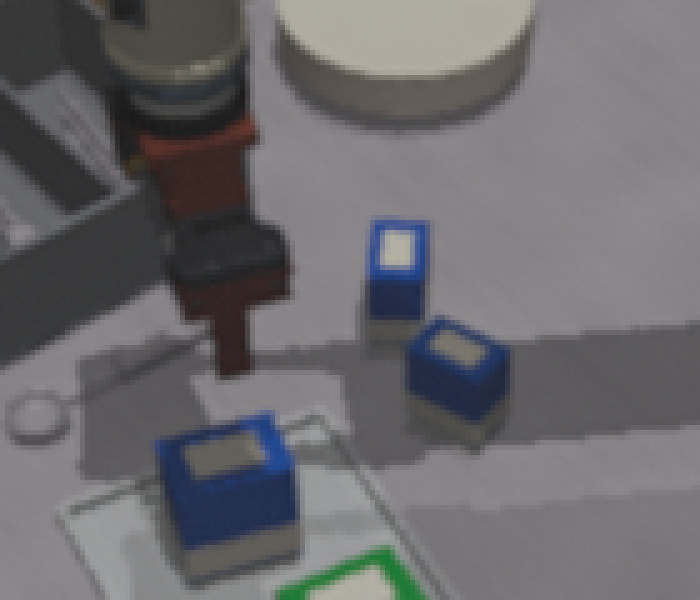

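Call:
drive_tool:
  motion:
    - [2, 0, 0, 0, 0, 0]
    - [0, 0, -10, 0, 0, 0]
    - [0, 0, -10, 0, 0, 0]
    - [0, 0, -10, 0, 0, 0]
    - [0, 0, -10, 0, 0, 0]
    - [0, 0, -10, 0, 0, 0]
    - [0, 0, -10, 0, 0, 0]
    - [0, 0, 0, 0, 0, 0]
    - [0, 0, 0, 0, 0, 0]
    - [0, 0, 0, 0, 0, 0]

```text
t: 2.15
eef_pos: [532.7, -262.5, 163.3]
orientation: [3.108, -0.459, 0.002]
force: [0.6, 0.5, -0.2]
finger_gap: 88.1
```

```bash
python3 - <<'E'
from bench import sensors, optics
from h import *
for n in ("scene",'top'):
    c=optics.capture(n); pickle.dump(c,open(n+"2.pkl","wb"))
    s=sensors.get_state(); print(s["t"],s["eef_pos"],s["orientation"],s["joint_vel"].round(3),proj(c,s["eef_pos"]))
    x0,y0=(180,100) if n=="scene" else (340,170)
    crop(c,x0,y0,x0+100,y0+80,7,f"pics/{n}2.png")
E
```

```text
2.2 [ 532.6911919  -262.44449627  163.44758473] [ 3.10747935e+00 -4.58658525e-01  1.87724698e-03] [-0.    -0.     0.001  0.001 -0.002  0.   ] [[223.08255558 137.09757462]]
2.25 [ 532.72126542 -262.45113276  163.44573311] [ 3.10742912e+00 -4.58647757e-01  1.95184248e-03] [ 0.    -0.001  0.002  0.    -0.002 -0.   ] [[392.17591695 213.57340076]]
```

View pics/scene2.png

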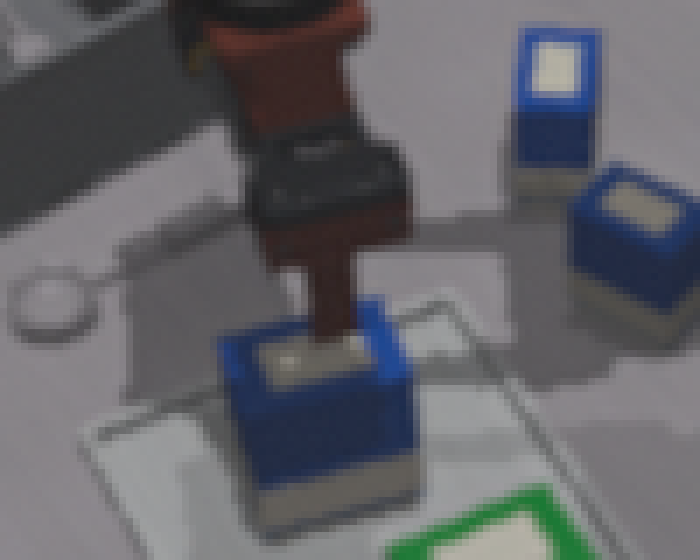

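View pics/top2.png

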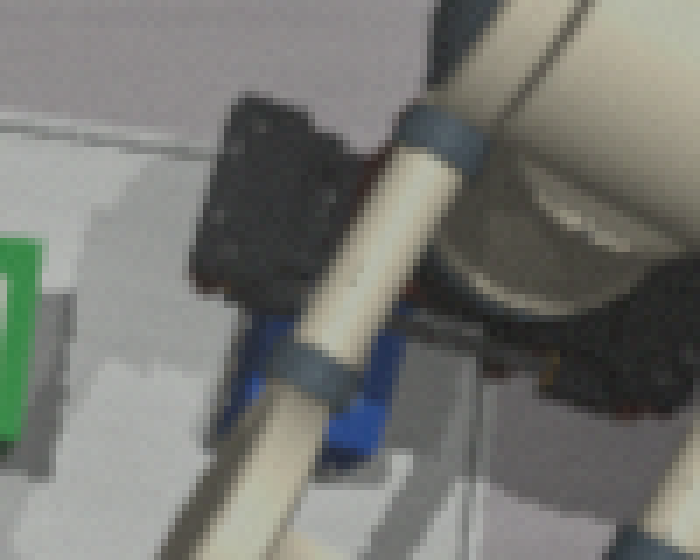

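```bash
python3 - <<'E'
from h import *
c=pickle.load(open("scene2.pkl","rb"))
a=np.radians(-16.9);X=np.array([np.cos(a),np.sin(a)]);Y=np.array([-X[1],X[0]])
for d in(44,57.5):
  for e in (-10,10):
    p=np.r_[np.array([532.7,-262.4])+Y*d+X*e,163.4]; print(d,e,(proj(c,p)+.5-[180,100])*7)
E
```

```text
44 -10 [[353.1090965  322.94625427]]
44 10 [[311.23625804 333.75594577]]
57.5 -10 [[361.70869977 343.29448529]]
57.5 10 [[319.63638299 354.22642565]]
```

Call:
drive_tool:
  motion:
    - [-1, 0, -12, 0, 0, 0]
    - [0, 0, -12, 0, 0, 0]
    - [0, 0, -12, 0, 0, 0]
    - [0, 0, -12, 0, 0, 0]
    - [0, 0, -12, 0, 0, 0]
    - [0, 0, -12, 0, 0, 0]
    - [0, 0, -12, 0, 0, 0]
    - [0, 0, -8, 0, 0, 0]
    - [0, 0, -3, 0, 0, 0]
    - [0, 0, 0, 0, 0, 0]

```text
t: 3.25
eef_pos: [531.3, -262.2, 67.2]
orientation: [-3.108, 0.459, 0.001]
force: [-0.1, -0.2, 0.3]
finger_gap: 87.8
```

Call:
drive_tool:
  motion:
    - [0, 0, 0, 0, 0, 0]
    - [0, 0, 0, 0, 0, 0]
    - [0, 0, 0, 0, 0, 0]
    - [0, 0, 0, 0, 0, 0]
    - [0, 0, 0, 0, 0, 0]
    - [0, 0, 0, 0, 0, 0]
    - [0, 0, 0, 0, 0, 0]
    - [0, 0, 0, 0, 0, 0]
    - [0, 0, 0, 0, 0, 0]
    - [0, 0, 0, 0, 0, 0]
  fingers: 40

```text
t: 4.25
eef_pos: [531.5, -262.3, 67.9]
orientation: [-3.108, 0.459, -0.001]
force: [-0.0, 0.8, 2.9]
finger_gap: 56.3
```

Call:
drive_tool:
  motion:
    - [0, 0, 4, 0, 0, 0]
    - [0, 0, 10, 0, 0, 0]
    - [0, 0, 16, 0, 0, 0]
    - [0, 0, 20, 0, 0, 0]
    - [0, 0, 20, 0, 0, 0]
    - [0, 0, 20, 0, 0, 0]
    - [0, 0, 20, 0, 0, 0]
    - [0, 0, 14, 0, 0, 0]
    - [0, 0, 6, 0, 0, 0]
    - [0, 0, 0, 0, 0, 0]

```text
t: 5.25
eef_pos: [531.7, -262.6, 198.9]
orientation: [3.107, -0.459, 0.003]
force: [0.1, -0.6, -2.8]
finger_gap: 56.1
```

Call:
drive_tool:
  motion:
    - [0, 8, 0, 0, 0, 0.01]
    - [0, 16, 0, 0, 0, 0.01]
    - [0, 24, 0, 0, 0, 0.02]
    - [0, 26, 0, 0, 0, 0.02]
    - [0, 26, 0, 0, 0, 0.02]
    - [0, 26, 0, 0, 0, 0.02]
    - [0, 26, 0, 0, 0, 0.02]
    - [0, 26, 0, 0, 0, 0.02]
    - [0, 26, 0, 0, 0, 0.02]
    - [0, 26, 0, 0, 0, 0.02]

```text
t: 6.25
eef_pos: [530.5, -29.9, 196.6]
orientation: [-3.136, 0.174, 0.003]
force: [-0.1, 0.8, -2.5]
finger_gap: 55.9
```

Call:
drive_tool:
  motion:
    - [1, 26, 0, 0, 0, 0.02]
    - [1, 26, 0, 0, 0, 0.02]
    - [1, 26, 0, 0, 0, 0.02]
    - [1, 26, 0, 0, 0, 0.02]
    - [1, 26, 0, 0, 0, 0.02]
    - [0, 26, 0, 0, 0, 0.02]
    - [0, 26, 0, 0, 0, 0.02]
    - [0, 20, 0, 0, 0, 0.006]
    - [0, 12, 0, 0, 0, 0]
    - [0, 4, 0, 0, 0, 0]

```text
t: 7.25
eef_pos: [535.5, 187.2, 196.9]
orientation: [3.141, 0.055, -0.002]
force: [-0.3, -0.1, -2.8]
finger_gap: 56.1
```

```bash
python3 - <<'E'
from bench import sensors, optics
from h import *
for n in ("scene",'top'):
    c=optics.capture(n); pickle.dump(c,open(n+"3.pkl","wb"))
    s=sensors.get_state(); print(s["t"],s["eef_pos"],s["orientation"],s["force"],s["joint_vel"].round(3),s["finger_gap"])
    x0,y0=(245,180) if n=="scene" else (180,150)
    crop(c,x0,y0,x0+110,y0+120,5,f"pics/{n}3.png")
E
```

```text
7.3 [535.70384283 186.90963201 197.02016073] [ 3.14109100e+00  5.41751762e-02 -1.69528056e-03] [-0.53450112  0.52333796 -1.77366401] [-0.03  -0.007 -0.    -0.009  0.001 -0.018] 56.1175515627485
7.35 [535.94805576 186.00086941 197.21506418] [ 3.14075881e+00  5.28688439e-02 -1.18821882e-03] [ 0.5114954  -0.02913999 -2.15980303] [-0.024 -0.005  0.001 -0.006  0.001 -0.008] 55.914645639820755
```

View pics/scene3.png

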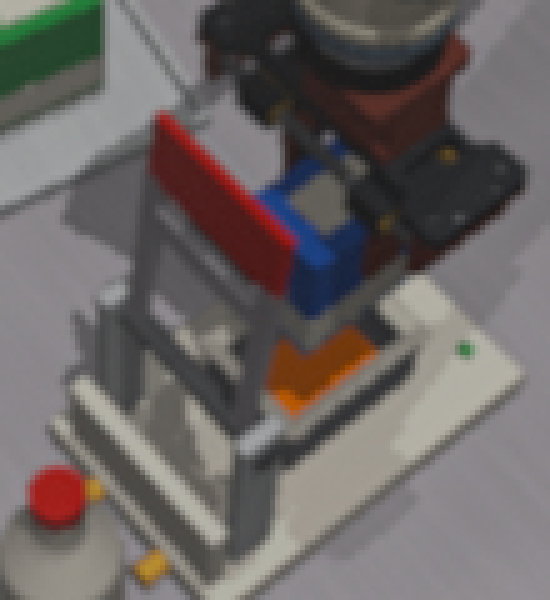

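View pics/top3.png

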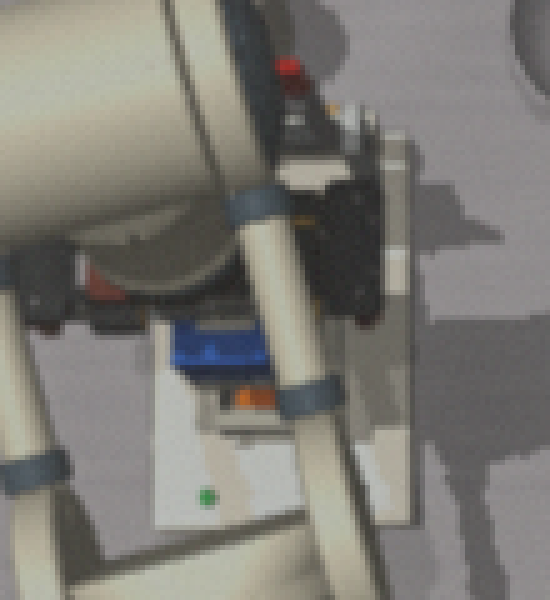

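```bash
python3 - <<'E'
from h import *
np.set_printoptions(linewidth=200)
T=pickle.load(open("top3.pkl","rb"));S=pickle.load(open("scene3.pkl","rb"))
im=T["img"]
for c in(218,222,226,230): print(c,[tuple(int(v) for v in im[r,c]) for r in range(215,229)])
print([tuple(int(v) for v in im[220,c]) for c in range(211,222)])
for r in (221.5,222,222.5): print(r,ray(T,[[224,r]],232.3))
for c in (213.5,214.5,215): print(c,ray(T,[[c,219.5]],232.3))
E
```

```text
218 [(53, 63, 86), (49, 61, 95), (46, 62, 99), (46, 62, 100), (48, 61, 98), (43, 59, 98), (51, 73, 125), (52, 77, 134), (44, 53, 76), (43, 47, 60), (52, 56, 66), (91, 89, 88), (141, 138, 127), (168, 164, 151)]
222 [(95, 96, 95), (64, 72, 92), (46, 62, 100), (45, 69, 115), (51, 81, 140), (54, 87, 149), (59, 90, 157), (52, 80, 133), (43, 49, 67), (43, 49, 60), (56, 59, 69), (68, 71, 74), (90, 89, 81), (125, 122, 112)]
226 [(97, 97, 96), (61, 70, 92), (48, 64, 101), (47, 62, 100), (49, 62, 101), (46, 62, 101), (50, 75, 125), (48, 73, 128), (44, 51, 69), (41, 47, 60), (47, 53, 62), (66, 68, 67), (73, 71, 68), (79, 71, 67)]
230 [(82, 85, 93), (48, 63, 92), (45, 60, 99), (43, 61, 100), (45, 60, 100), (48, 67, 110), (50, 71, 124), (47, 67, 109), (41, 46, 65), (46, 48, 63), (54, 58, 66), (66, 68, 67), (91, 72, 61), (118, 70, 42)]
[(169, 163, 151), (174, 170, 156), (163, 161, 154), (97, 110, 135), (54, 76, 127), (48, 71, 119), (47, 62, 101), (43, 59, 98), (49, 64, 101), (52, 74, 123), (57, 89, 156)]
221.5 [[495.67036473 185.4782065  232.3       ]]
222 [[494.37366195 185.42745598 232.3       ]]
222.5 [[493.07759986 185.37673055 232.3       ]]
213.5 [[500.66327649 212.62777412 232.3       ]]
214.5 [[500.68235905 210.06080231 232.3       ]]
215 [[500.69189995 208.77736821 232.3       ]]
```

```bash
python3 - <<'E'
from h import *
T=pickle.load(open("top0.pkl","rb"))
print(ray(T,[[218.9,215],[247,215],[232.95,215],[240,197.7],[240,234.5],[232,198],[232,234.7]],82))
S=pickle.load(open("scene0.pkl","rb"))
im=S["img"]
# scene lips enlarged
crop(S,275,225,335,275,10,"pics/sc4.png")
E
```

```text
[[540.42524036 226.64517438  82.        ]
 [541.03243844 143.59142256  82.        ]
 [540.7289544  185.1025684   82.        ]
 [593.25361882 165.90976153  82.        ]
 [482.91540534 162.45342636  82.        ]
 [592.17459365 189.72368913  82.        ]
 [482.1429585  185.84721247  82.        ]]
```

View pics/sc4.png

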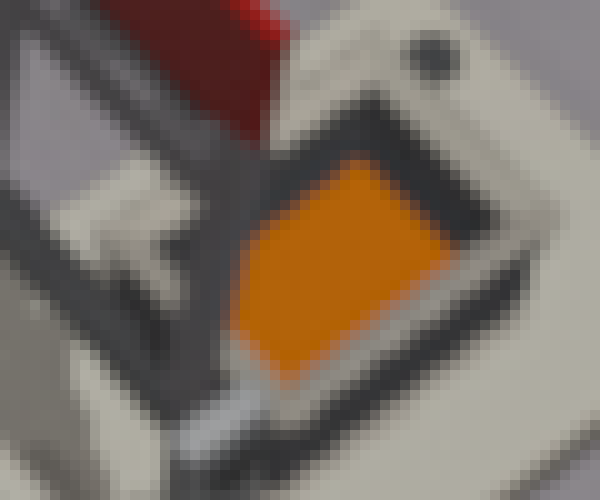

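Call:
drive_tool:
  motion:
    - [1.5, 0, 0, 0, 0, 0]
    - [0, 0, -4, 0, 0, 0]
    - [0, 0, -8, 0, 0, 0]
    - [0, 0, -8, 0, 0, 0]
    - [0, 0, -8, 0, 0, 0]
    - [0, 0, -8, 0, 0, 0]
    - [0, 0, -6, 0, 0, 0]
    - [0, 0, -3, 0, 0, 0]
    - [0, 0, 0, 0, 0, 0]
    - [0, 0, 0, 0, 0, 0]

```text
t: 8.35
eef_pos: [538.0, 185.7, 153.0]
orientation: [-3.141, -0.052, -0.001]
force: [0.5, -0.4, -2.4]
finger_gap: 55.9
```

```bash
python3 - <<'E'
from bench import sensors, optics
from h import *
for n in ("scene",'top'):
    c=optics.capture(n); pickle.dump(c,open(n+"4.pkl","wb"))
    s=sensors.get_state(); print(s["t"],s["eef_pos"],s["orientation"],s["force"],s["finger_gap"])
    x0,y0=(265,200) if n=="scene" else (205,180)
    crop(c,x0,y0,x0+75,y0+70,8,f"pics/{n}4.png")
E
```

```text
8.4 [538.09242002 185.76173534 153.14177108] [-3.14094431e+00 -5.16539513e-02 -1.26019698e-03] [-0.74420737  0.44128686 -2.54913667] 55.774050650038845
8.45 [538.11567208 185.73555917 153.21417091] [-3.14094161e+00 -5.15572105e-02 -1.40970233e-03] [ 0.22449886 -1.08444631 -1.48866664] 55.95919438984469
```

View pics/scene4.png

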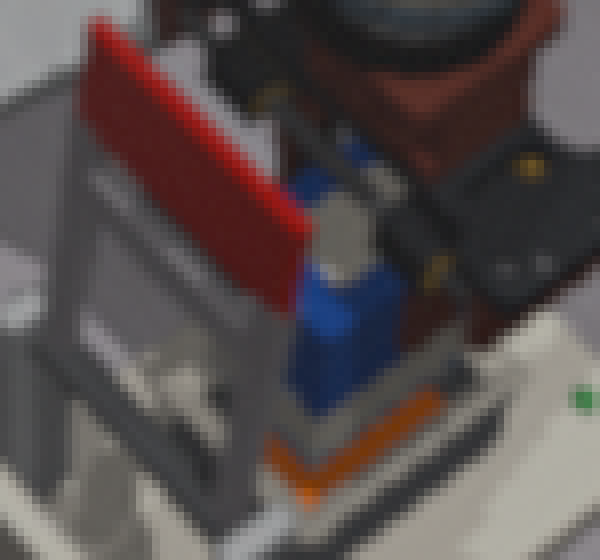

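View pics/top4.png

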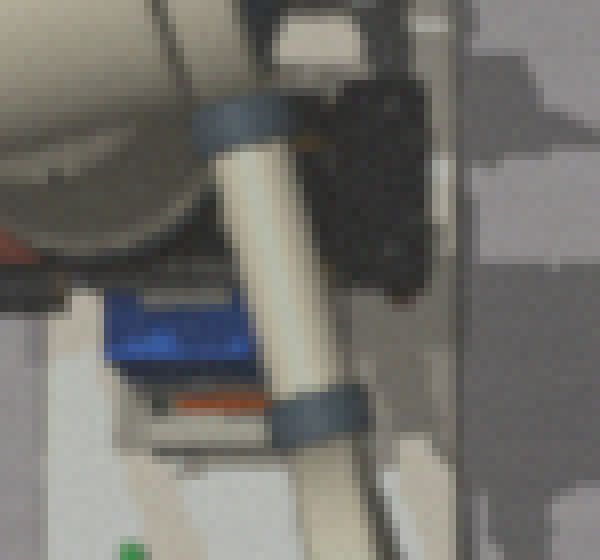

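```bash
python3 - <<'E'
from h import *
S=pickle.load(open("scene4.pkl","rb"));T=pickle.load(open("top4.pkl","rb"))
f=lambda p,z:ray(S,[265+p[0]/8-.5,200+p[1]/8-.5],z)[0]
a=np.radians(1.9);X=np.array([np.cos(a),np.sin(a)]);Y=np.array([-X[1],X[0]])
print("cart centre from band corner",f((317,412),133)[:2]-42*X-28*Y)
# lip outer corner at scene near camera & -x,+y corner (sc4 crop origin 275,225 x10)
g=lambda p,z:ray(S,[275+p[0]/10-.5,225+p[1]/10-.5],z)[0][:2]
print("lip corner -x+y",g((552,215),82)+X*55-Y*41.5)
im=T["img"]
print([tuple(int(v) for v in im[r,226]) for r in range(218,240)])
for r in (224,224.5,225): print(r,ray(T,[[226,r]],188)[0])
print(ray(T,[[226,r] for r in(232.5,233,234.7)],82))
for c in (217.5,218): print(ray(T,[[c,222]],188)[0])
print([tuple(int(v) for v in im[222,c]) for c in range(213,222)])
E
```

```text
cart centre from band corner [538.09464726 183.1976456 ]
lip corner -x+y [543.49013276 185.42581057]
[(72, 78, 88), (47, 58, 90), (47, 63, 101), (53, 73, 121), (54, 81, 141), (53, 83, 146), (52, 76, 128), (46, 52, 70), (49, 53, 64), (53, 57, 63), (72, 71, 69), (85, 78, 73), (98, 87, 75), (114, 107, 96), (140, 138, 127), (156, 154, 142), (154, 150, 137), (128, 127, 118), (92, 88, 83), (136, 134, 126), (171, 168, 157), (166, 162, 149)]
224 [496.43722823 187.33127817 188.        ]
224.5 [495.08659164 187.27973646 188.        ]
225 [493.73662151 187.22822017 188.        ]
[[488.49008742 203.66042123  82.        ]
 [487.01500671 203.60413059  82.        ]
 [482.00515089 203.41294921  82.        ]]
[501.67580697 210.28404096 188.        ]
[501.6858469  208.94573318 188.        ]
[(175, 170, 157), (175, 169, 156), (177, 172, 159), (177, 171, 157), (153, 150, 142), (65, 74, 106), (45, 60, 102), (50, 69, 113), (53, 76, 129)]
```

Call:
drive_tool:
  motion:
    - [1, 0, 0, 0, 0, 0]
    - [0, 0, -2, 0, 0, 0]
    - [0, 0, -2, 0, 0, 0]
    - [0, 0, -2, 0, 0, 0]
    - [0, 0, -2, 0, 0, 0]
    - [0, 0, -2, 0, 0, 0]
    - [0, 0, -2, 0, 0, 0]
    - [0, 0, -2, 0, 0, 0]
    - [0, 0, 0, 0, 0, 0]
    - [0, 0, 0, 0, 0, 0]

```text
t: 9.45
eef_pos: [538.9, 185.7, 138.6]
orientation: [-3.141, -0.052, 0.0]
force: [0.6, 0.3, -2.5]
finger_gap: 56.2
```

Call:
drive_tool:
  motion:
    - [0, 0, -1.5, 0, 0, 0]
    - [0, 0, -1.5, 0, 0, 0]
    - [0, 0, -1.5, 0, 0, 0]
    - [0, 0, -1.5, 0, 0, 0]
    - [0, 0, -1.5, 0, 0, 0]
    - [0, 0, -1.5, 0, 0, 0]
    - [0, 0, -1.5, 0, 0, 0]
    - [0, 0, -1.5, 0, 0, 0]
    - [0, 0, 0, 0, 0, 0]
    - [0, 0, 0, 0, 0, 0]

```text
t: 10.45
eef_pos: [538.9, 185.7, 126.6]
orientation: [3.141, 0.052, -0.0]
force: [0.2, -0.5, -2.4]
finger_gap: 55.6
```

No contact force, so the body is inside the mouth. I'll keep going.

Call:
drive_tool:
  motion:
    - [0, 0, -2, 0, 0, 0]
    - [0, 0, -2, 0, 0, 0]
    - [0, 0, -2, 0, 0, 0]
    - [0, 0, -2, 0, 0, 0]
    - [0, 0, -2, 0, 0, 0]
    - [0, 0, -2, 0, 0, 0]
    - [0, 0, -2, 0, 0, 0]
    - [0, 0, -1, 0, 0, 0]
    - [0, 0, 0, 0, 0, 0]
    - [0, 0, 0, 0, 0, 0]

```text
t: 11.45
eef_pos: [538.9, 185.7, 111.7]
orientation: [-3.141, -0.052, -0.0]
force: [-0.1, 0.1, -1.6]
finger_gap: 56.2
```

Call:
drive_tool:
  motion:
    - [0, 0, -0.5, 0, 0, 0]
    - [0, 0, -0.5, 0, 0, 0]
    - [0, 0, -0.5, 0, 0, 0]
    - [0, 0, -0.5, 0, 0, 0]
    - [0, 0, 0, 0, 0, 0]
    - [0, 0, 0, 0, 0, 0]
    - [0, 0, 0, 0, 0, 0]
    - [0, 0, 0, 0, 0, 0]
    - [0, 0, 0, 0, 0, 0]
    - [0, 0, 0, 0, 0, 0]

```text
t: 12.45
eef_pos: [538.9, 185.7, 109.9]
orientation: [-3.141, -0.052, -0.0]
force: [-1.1, -0.4, 1.4]
finger_gap: 56.0
```

Contact with the seat. Releasing.

Call:
drive_tool:
  motion:
    - [0, 0, 0, 0, 0, 0]
    - [0, 0, 0, 0, 0, 0]
    - [0, 0, 0, 0, 0, 0]
    - [0, 0, 0, 0, 0, 0]
    - [0, 0, 0, 0, 0, 0]
    - [0, 0, 0, 0, 0, 0]
    - [0, 0, 0, 0, 0, 0]
    - [0, 0, 0, 0, 0, 0]
    - [0, 0, 0, 0, 0, 0]
    - [0, 0, 0, 0, 0, 0]
  fingers: 80

```text
t: 13.45
eef_pos: [538.9, 185.7, 109.6]
orientation: [-3.141, -0.052, 0.0]
force: [-0.3, -0.5, -0.4]
finger_gap: 80.0
```

Call:
drive_tool:
  motion:
    - [0, 0, 2, 0, 0, 0]
    - [0, 0, 4, 0, 0, 0]
    - [0, 0, 8, 0, 0, 0]
    - [0, 0, 12, 0, 0, 0]
    - [0, 0, 16, 0, 0, 0]
    - [0, 0, 20, 0, 0, 0]
    - [0, 0, 20, 0, 0, 0]
    - [0, 0, 20, 0, 0, 0]
    - [0, 0, 20, 0, 0, 0]
    - [0, 0, 20, 0, 0, 0]

```text
t: 14.45
eef_pos: [539.0, 185.7, 254.3]
orientation: [-3.141, -0.051, -0.003]
force: [-0.2, 0.8, -0.0]
finger_gap: 80.2
```

Call:
drive_tool:
  motion:
    - [0, 0, 6, 0, 0, 0]
    - [0, 0, 12, 0, 0, 0]
    - [0, 0, 16, 0, 0, 0]
    - [0, 0, 16, 0, 0, 0]
    - [0, 0, 16, 0, 0, 0]
    - [0, 0, 16, 0, 0, 0]
    - [0, 0, 16, 0, 0, 0]
    - [0, 0, 12, 0, 0, 0]
    - [0, 0, 0, 0, 0, 0]
    - [0, 0, 0, 0, 0, 0]
  fingers: 0

```text
t: 15.45
eef_pos: [539.0, 185.7, 361.2]
orientation: [3.141, 0.051, -0.001]
force: [-0.4, 0.0, -0.6]
finger_gap: 3.7
```

```bash
python3 - <<'E'
from bench import sensors, optics
from h import *
for n in ("scene",):
    c=optics.capture(n); pickle.dump(c,open(n+"5.pkl","wb"))
    s=sensors.get_state(); print(s["t"],s["eef_pos"],s["q"].round(2),s["force"],s["finger_gap"])
    x0,y0=(245,140) if n=="scene" else (205,180)
    crop(c,x0,y0,x0+110,y0+150,4,f"pics/{n}5.png")
E
```

```text
15.5 [538.85976917 185.65776362 360.62975934] [0.27 0.09 0.99 0.   2.07 1.81] [-0.06757099  0.02020814 -0.55337204] 1.116530138066251
```

View pics/scene5.png

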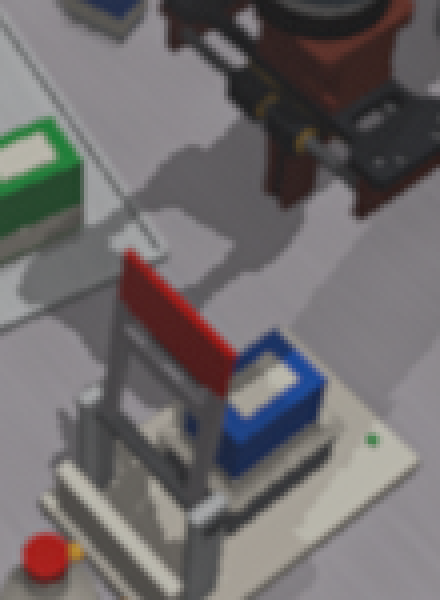

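Call:
drive_tool:
  motion:
    - [6, 0, 0, 0, 0, 0]
    - [12, 0, 0, 0, 0, 0]
    - [16, 0, 0, 0, 0, 0]
    - [18, 1, 0, 0, 0, 0]
    - [18, 1, 0, 0, 0, 0]
    - [18, 1, 0, 0, 0, 0]
    - [16, 0, 0, 0, 0, 0]
    - [12, 0, 0, 0, 0, 0]
    - [6, 0, 0, 0, 0, 0]
    - [0, 0, 0, 0, 0, 0]

```text
t: 16.5
eef_pos: [661.6, 188.5, 359.9]
orientation: [3.141, 0.051, -0.004]
force: [0.0, -1.0, 0.2]
finger_gap: 0.9
```

```bash
python3 - <<'E'
from bench import sensors, optics
from h import *
for n in ("scene","top"):
    c=optics.capture(n); pickle.dump(c,open(n+"6.pkl","wb"))
    s=sensors.get_state(); print(s["t"],s["eef_pos"],s["orientation"],s["q"].round(2),s["force"],s["finger_gap"])
    x0,y0=(235,120) if n=="scene" else (180,110)
    crop(c,x0,y0,x0+120,y0+150,4,f"pics/{n}6.png")
E
```

```text
16.55 [661.09123293 188.62484115 360.62942876] [ 3.14089982e+00  5.12607317e-02 -2.33164686e-03] [0.23 0.46 0.55 0.   2.14 1.77] [-0.25840411 -0.40769583  0.2002136 ] 0.48501631318600047
16.6 [660.75518979 188.68672452 361.27750171] [ 3.14104350e+00  5.15423884e-02 -1.10545412e-03] [0.23 0.45 0.55 0.   2.14 1.77] [-0.75023323  0.59031086 -0.23023128] 0.36731234325553036
```

View pics/scene6.png

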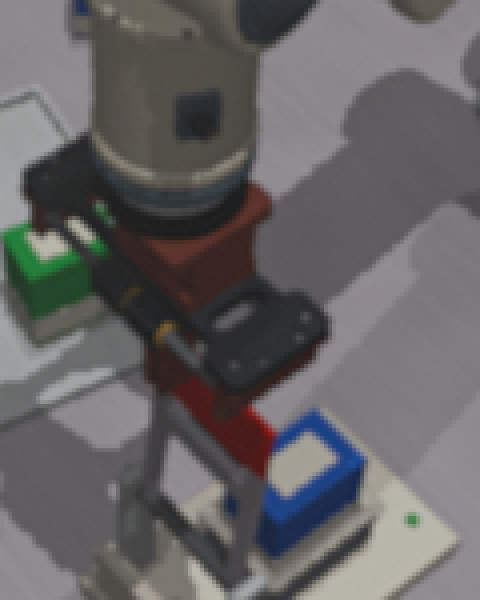

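View pics/top6.png

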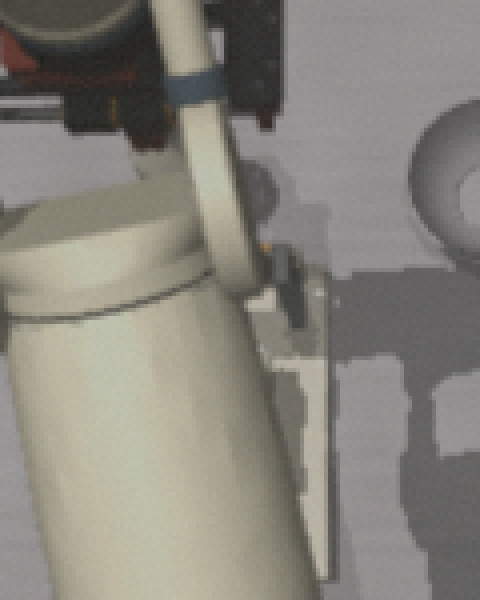

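Call:
drive_tool:
  motion:
    - [0, 0, -4, 0, 0, 0]
    - [0, 0, -8, 0, 0, 0]
    - [0, 0, -8, 0, 0, 0]
    - [0, 0, -8, 0, 0, 0]
    - [0, 0, -8, 0, 0, 0]
    - [0, 0, -8, 0, 0, 0]
    - [0, 0, -6, 0, 0, 0]
    - [0, 0, -3, 0, 0, 0]
    - [0, 0, 0, 0, 0, 0]
    - [0, 0, 0, 0, 0, 0]

```text
t: 17.6
eef_pos: [660.9, 188.7, 309.0]
orientation: [-3.141, -0.052, -0.001]
force: [0.1, -0.0, 0.8]
finger_gap: 0.4
```

```bash
python3 - <<'E'
import numpy as np
o=np.array([538.5,184.3]);a=np.radians(1.8)
r=160
for th in np.r_[1.55,1.45,1.38,np.arange(1.3,-.01,-.1)]:
    x=100-r*np.cos(th)+4*np.sin(th)+10*1; z=150+r*np.sin(th)+4*np.cos(th)
    print(round(th,2),(o[0]+x*np.cos(a)).round(1),(o[1]+x*np.sin(a)).round(1),z.round(1))
E
```

```text
1.55 649.1 187.8 310.0
1.45 633.1 187.3 309.3
1.38 622.0 186.9 307.9
1.3 609.5 186.5 305.2
1.2 594.2 186.1 300.6
1.1 579.5 185.6 294.4
1.0 565.4 185.1 286.8
0.9 552.2 184.7 277.8
0.8 539.9 184.3 267.6
0.7 528.7 184.0 256.1
0.6 518.7 183.7 243.6
0.5 510.0 183.4 230.2
0.4 502.7 183.2 216.0
0.3 496.8 183.0 201.1
0.2 492.5 182.9 185.7
0.1 489.7 182.8 170.0
-0.0 488.5 182.7 154.0
```

Call:
drive_tool:
  motion:
    - [-3, 0, 0, 0, 0, 0]
    - [-6, 0, 0, 0, 0, 0]
    - [-6, -0.5, 0, 0, 0, 0]
    - [-6, 0, 0, 0, 0, 0]
    - [-6, -0.5, 0, 0, 0, 0]
    - [-6, 0, 0, 0, 0, 0]
    - [-6, -0.5, -0.5, 0, 0, 0]
    - [-5, 0, -1, 0, 0, 0]
    - [-5, -0.5, -1.3, 0, 0, 0]
    - [-3, 0, -1, 0, 0, 0]

```text
t: 18.6
eef_pos: [609.6, 186.8, 304.7]
orientation: [-3.141, -0.051, -0.005]
force: [7.7, 0.9, -0.9]
finger_gap: 0.4
```

Call:
drive_tool:
  motion:
    - [-7.6, -0.2, -2.1, 0, 0, 0]
    - [-7.7, -0.2, -2.5, 0, 0, 0]
    - [-7.4, -0.2, -2.9, 0, 0, 0]
    - [-7.3, -0.3, -3.3, 0, 0, 0]
    - [-7.1, -0.2, -3.6, 0, 0, 0]
    - [-7.0, -0.3, -4.0, 0, 0, 0]
    - [-6.7, -0.2, -4.3, 0, 0, 0]
    - [-6.5, -0.2, -4.7, 0, 0, 0]
    - [-6.2, -0.2, -5.0, 0, 0, 0]
    - [-6.1, -0.2, -5.2, 0, 0, 0]

```text
t: 19.6
eef_pos: [540.2, 184.4, 267.8]
orientation: [-3.141, -0.051, -0.008]
force: [6.6, 0.1, 1.6]
finger_gap: 0.5
```

```bash
python3 - <<'E'
from bench import sensors, optics
from h import *
for n in ("scene",):
    c=optics.capture(n)
    x0,y0=(245,140)
    crop(c,x0,y0,x0+120,y0+150,4,f"pics/{n}7.png")
E
```

```text
(no output)
```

View pics/scene7.png

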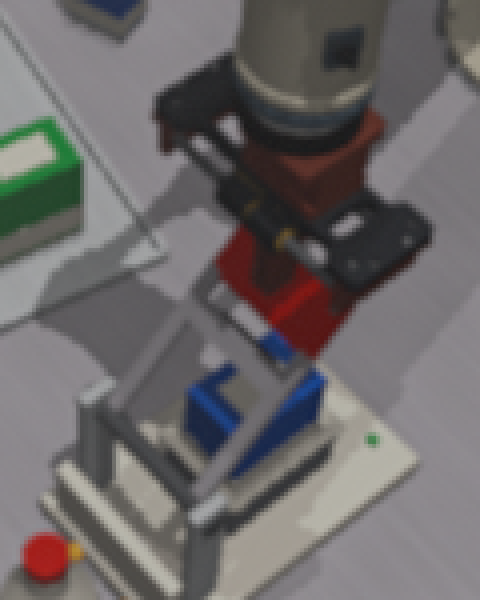

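Call:
drive_tool:
  motion:
    - [-5.7, -0.2, -5.6, 0, 0, 0]
    - [-5.5, -0.1, -5.9, 0, 0, 0]
    - [-5.1, -0.2, -6.2, 0, 0, 0]
    - [-4.9, -0.1, -6.3, 0, 0, 0]
    - [-4.5, -0.2, -6.6, 0, 0, 0]
    - [-4.2, -0.1, -6.8, 0, 0, 0]
    - [-3.8, -0.1, -7.0, 0, 0, 0]
    - [-3.5, -0.1, -7.2, 0, 0, 0]
    - [-3.1, -0.1, -7.4, 0, 0, 0]
    - [-2.8, -0.1, -7.5, 0, 0, 0]

```text
t: 20.65
eef_pos: [496.7, 183.0, 201.5]
orientation: [-3.141, -0.051, -0.005]
force: [6.2, -0.8, 3.6]
finger_gap: 0.2
```

Next, the slower part, which compresses the spring (0.3 to about 0.07 rad).

Call:
drive_tool:
  motion:
    - [-1.2, 0, -3.8, 0, 0, 0]
    - [-1.1, 0, -3.8, 0, 0, 0]
    - [-1.0, 0, -3.9, 0, 0, 0]
    - [-1.0, 0, -3.9, 0, 0, 0]
    - [-0.8, 0, -3.9, 0, 0, 0]
    - [-0.8, 0, -3.9, 0, 0, 0]
    - [-0.6, 0, -3.9, 0, 0, 0]
    - [-0.6, 0, -3.9, 0, 0, 0]
    - [-0.3, 0, -3, 0, 0, 0]
    - [-0.3, 0, -3, 0, 0, 0]

```text
t: 21.65
eef_pos: [488.6, 183.0, 164.4]
orientation: [3.141, 0.051, 0.002]
force: [3.5, -3.3, 7.5]
finger_gap: 0.5
```

Call:
drive_tool:
  motion:
    - [0, 0, -1.5, 0, 0, 0]
    - [0, 0, -1.5, 0, 0, 0]
    - [0, 0, -1.5, 0, 0, 0]
    - [0, 0, -1.5, 0, 0, 0]
    - [0, 0, -1, 0, 0, 0]
    - [0, 0, -1, 0, 0, 0]
    - [0, 0, -0.5, 0, 0, 0]
    - [0, 0, 0, 0, 0, 0]
    - [0, 0, 0, 0, 0, 0]
    - [0, 0, 0, 0, 0, 0]

```text
t: 22.65
eef_pos: [488.2, 182.9, 156.7]
orientation: [3.141, 0.051, 0.001]
force: [-0.5, -3.9, 10.9]
finger_gap: 0.3
```

Call:
drive_tool:
  motion:
    - [0, 0, -0.6, 0, 0, 0]
    - [0, 0, -0.6, 0, 0, 0]
    - [0, 0, -0.6, 0, 0, 0]
    - [0, 0, -0.6, 0, 0, 0]
    - [0, 0, -0.4, 0, 0, 0]
    - [0, 0, 0, 0, 0, 0]
    - [0, 0, 0, 0, 0, 0]
    - [0, 0, 0, 0, 0, 0]
    - [0, 0, 0, 0, 0, 0]
    - [0, 0, 0, 0, 0, 0]

```text
t: 23.65
eef_pos: [488.1, 182.9, 154.3]
orientation: [3.141, 0.051, 0.001]
force: [-1.3, -4.2, 12.2]
finger_gap: 0.5
```

Call:
drive_tool:
  motion:
    - [0, 0, -0.4, 0, 0, 0]
    - [0, 0, -0.4, 0, 0, 0]
    - [0, 0, -0.4, 0, 0, 0]
    - [0, 0, 0, 0, 0, 0]
    - [0, 0, 0, 0, 0, 0]
    - [0, 0, 0, 0, 0, 0]
    - [0, 0, 0, 0, 0, 0]
    - [0, 0, 0, 0, 0, 0]
    - [0, 0, 0, 0, 0, 0]
    - [0, 0, 0, 0, 0, 0]

```text
t: 24.65
eef_pos: [488.1, 182.9, 154.2]
orientation: [-3.141, -0.051, -0.002]
force: [-2.6, -4.8, 17.1]
finger_gap: 0.4
```

Call:
drive_tool:
  motion:
    - [0, 0, -0.5, 0, 0, 0]
    - [0, 0, -0.5, 0, 0, 0]
    - [0, 0, -0.5, 0, 0, 0]
    - [0, 0, -0.5, 0, 0, 0]
    - [0, 0, 0, 0, 0, 0]
    - [0, 0, 0, 0, 0, 0]
    - [0, 0, 0, 0, 0, 0]
    - [0, 0, 0, 0, 0, 0]
    - [0, 0, 0, 0, 0, 0]
    - [0, 0, 0, 0, 0, 0]

```text
t: 25.65
eef_pos: [488.2, 182.9, 154.1]
orientation: [-3.141, -0.051, -0.005]
force: [-6.5, -5.4, 25.1]
finger_gap: 0.0
```

The stop is reached: force rose to 25 N with no further movement at z = 154. Backing straight up and away.

Call:
drive_tool:
  motion:
    - [0, 0, 2, 0, 0, 0]
    - [0, 0, 3, 0, 0, 0]
    - [0, 0, 6, 0, 0, 0]
    - [0, 0, 12, 0, 0, 0]
    - [0, 0, 18, 0, 0, 0]
    - [0, 0, 20, 0, 0, 0]
    - [0, 0, 20, 0, 0, 0]
    - [0, 0, 20, 0, 0, 0]
    - [0, 0, 14, 0, 0, 0]
    - [0, 0, 5, 0, 0, 0]

```text
t: 26.65
eef_pos: [488.7, 183.4, 271.0]
orientation: [-3.14, -0.052, -0.003]
force: [-0.8, 0.7, -0.2]
finger_gap: 0.4
```

Call:
drive_tool:
  motion:
    - [-5, -5, 0, 0, 0, 0]
    - [-8, -15, 0, 0, 0, 0]
    - [-8, -25, 0, 0, 0, 0]
    - [-8, -25, 0, 0, 0, 0]
    - [-8, -25, 0, 0, 0, 0]
    - [-8, -25, 0, 0, 0, 0]
    - [-8, -25, 0, 0, 0, 0]
    - [-8, -20, 0, 0, 0, 0]
    - [-4, -10, 0, 0, 0, 0]
    - [0, 0, 0, 0, 0, 0]

```text
t: 27.65
eef_pos: [422.9, 7.4, 268.6]
orientation: [-3.141, -0.048, 0.001]
force: [0.0, 1.7, 0.3]
finger_gap: 0.5
```

```bash
python3 - <<'E'
from bench import sensors, optics
from h import *
for n in ("scene","top"):
    c=optics.capture(n); pickle.dump(c,open(n+"8.pkl","wb"))
    s=sensors.get_state(); print(s["t"],s["eef_pos"],s["force"])
    cv2.imwrite(f"pics/{n}8.png",cv2.resize(c["img"][:,:,::-1],(800,600),interpolation=cv2.INTER_CUBIC))
crop(pickle.load(open("scene8.pkl","rb")),245,190,355,300,5,"pics/sc8.png")
c=pickle.load(open("scene8.pkl","rb"))
a=np.radians(1.8);X=np.array([np.cos(a),np.sin(a)]);Y=np.array([-X[1],X[0]]);o=np.array([538.5,184.3])
for th in(0,.1):
  for r in(127,177):
    for y in(-50,50):
      x=100-r*np.cos(th)+4*np.sin(th); z=150+r*np.sin(th)+4*np.cos(th)
      print(th,r,y,((proj(c,np.r_[o+x*X+y*Y,z])+.5-[245,190])*5).round())
E
```

```text
27.7 [423.26005079   8.08350299 268.68715896] [-0.07827414  0.35919515  0.35234173]
27.75 [423.45552871   8.51547156 268.74568091] [-0.49089405  0.5045962  -0.33022732]
0 127 -50 [[301. 133.]]
0 127 50 [[421. 250.]]
0 177 -50 [[366.  89.]]
0 177 50 [[485. 202.]]
0.1 127 -50 [[302. 121.]]
0.1 127 50 [[422. 239.]]
0.1 177 -50 [[367.  72.]]
0.1 177 50 [[488. 186.]]
```

View pics/sc8.png

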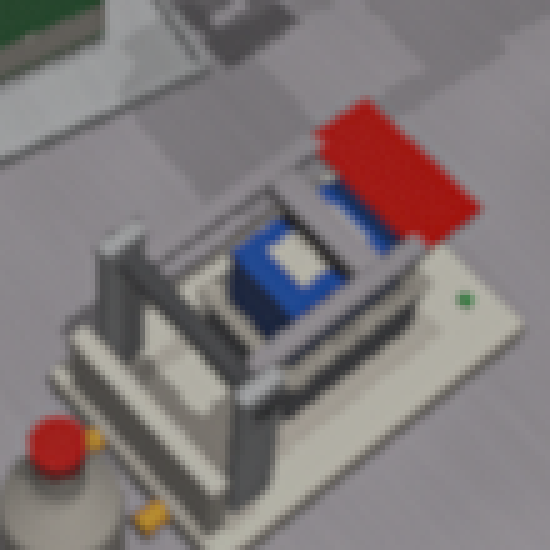

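View pics/top8.png

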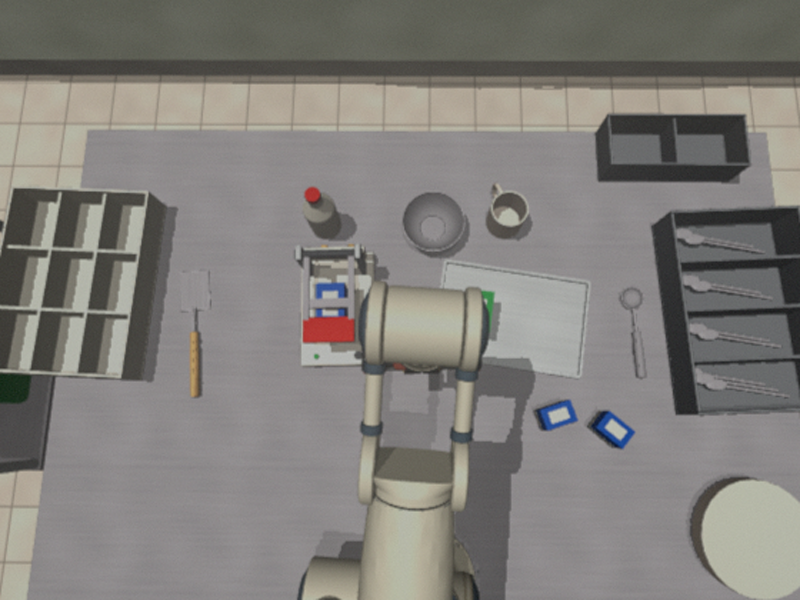

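View pics/scene8.png

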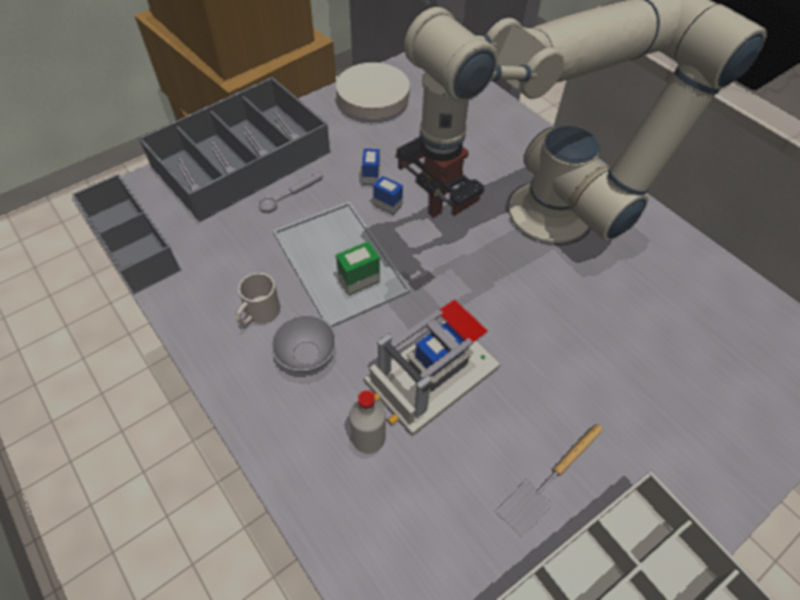

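The pictures show the clamp shut: the red plate's corners are at or just below where θ = 0 predicts. The cartridge is in the pocket and everything else is where it was. Handing in.

```bash
python3 -c "
from bench import ticket
print(ticket.job_done())"
```

```text
the job is handed in; nothing more can be done
None
```

I stood the large blue cartridge in the dosing unit's pocket, let go of it, and closed the red-ended clamp over it down to its stop. The job was handed in at about 27.8 s, against the 69 s limit.

- **Placing:** The cartridge went into the pocket with no sideways force. The vertical force reading changed from -2.4 to +1.4 N as it reached the seat, with the tool at the height expected for a loaded cartridge.
- **Clamp:** The plate stopped at 154.1 mm, against 154 mm expected when fully closed. The push then rose from 12 to 25 N with no further movement.
- **After backing away:** The last pictures show the clamp still shut over the cartridge, with the red plate at its closed position to within about 2 pixels. The green cartridge, the small blue ones and the other things look unmoved, and the robot is touching nothing.

**Disagreement:** The two cameras differed by 4 to 7 mm on absolute positions. I aligned the cartridge to the pocket within the top view and checked it against the tool position, and the insertion met no resistance. I could not read the seat and clamp joints directly, so "fully down" rests on the plate height, the force rise and the pictures.

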